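# Draw out a dropper seatpost to its second stop and hold it for inspection

## Robot

A 6-joint arm with a two-finger parallel gripper is mounted at the origin on the work surface. World frame = base frame: x ahead of the robot, y to its left, z up, the work surface at z = 0. Lengths are in m, angles in rad, forces in N, time in s.
With the tool pointing down it reaches from about 0.3 to 0.775 m from the base axis. Payload 14.6 kg.
Tool frame: the origin (TCP) lies at the very end of the fingers, on their centre line; the grasp point (between the pads) lies 19 mm behind it; z points along the fingers, y is the line along which they close (so a half turn about z gives the same grasp; the last joint's range is limited). The gripper opens to 94 mm and grips with 3 to 60 N. Pads are 16 mm wide; open, the fingers measure 119 mm over their backs; the gripper's body (75 mm by 177 mm) begins 78 mm behind the grasp point.
Start: joints at [1.035, 0.3, 1.521, -0, 1.321, -0.067], TCP at [0.248, 0.491, 0.184] pointing down, gripper open.
Joint ranges: [-3.03, 3.03], [-0.79, 2.21], [0.23, 2.52], [-1.04, 4.18], [0, 3.07], [-2.55, 2.55]. Speed limits (rad/s): [2.22, 2.22, 2.57, 3.14, 3.14, 3.14].

## Interface

Orientations are given as [roll, pitch, yaw] about the fixed x, y, z axes, in that order (R = Rz(yaw) Ry(pitch) Rx(roll)).
In Python, from station import ctrl, camera, camera_info, finder gives the robot as it stands.
- The arm moves only by the tool carry_out, never from a script. Its argument "motion" is a list of rows, each a list of 2 entries, a list of its own where there are three numbers: the shift along the tool's x, y, z as a fraction of full scale, then the turn about the tool's z as a fraction of full scale. A call has 1 to 12 rows; each row is the pose to reach, as a shift and turn from the pose commanded when the call began, along the tool's axes at that moment, turning the shorter way round; what a row does not reach only later rows make up. Full scale, the value 1, is 200 mm for a shift and 360 degrees for a turn. A row lasts 1/10 s, in which the tool goes at most 50 mm and 8.59 degrees, less where a joint would pass 70% of its speed; a pose out of reach is approached as far as the arm can. A call with a number of a shift or a turn outside -1 to 1 is refused whole. A call with a gripper value outside its range is refused whole. "hand" is the closure, from -1 (fully open) to 1 (shut), set as the call begins (left out, the last holds). The fingers move at their own pace and stop on an object; "force" is the grip in N (left out, the last holds). Time passes only in rows, so rows that repeat a pose let the fingers close. It gives the time, the measured TCP pose, the force, the opening and the grip force at its end, in the units of the state.
- ctrl.get_obs(): the state, without advancing time (a new reading comes with each control period).
- camera(name): name is "side" or "top" or "wrist"; returns (picture, depth): 420x560x3 uint8, blue, green, red; 420x560 float32, m along the optical axis (not along the pixel's ray), 0 where there is no reading.
- camera_info(name): a dict with "camera_matrix" (3x3 intrinsics, pixels), "origin" and "attitude" of the camera in the world. Camera axes: x right, y down, z forward; pixel columns grow to the right and rows downward; lengths in m; the calibration is good to about 2 mm. A picture is of the moment at which its call begins: read the wrist's pose just before it. camera_info takes no time and is no camera call; for the wrist camera it gives the pose at the moment of the call.
- ctrl.hand_in(): hands the job in; it is judged then, once.
Trained networks look in the newest picture that a camera, given by its name, has taken for a name from the list of things; names that differ only in an ending like _2 or _b are one class to them, and where a whole thing is asked for, a point or a joint stands for the part that bears it (a point fixed in the world has none). Each returns a list of dicts, best first, with "conf" (0 to 1); they miss things now and then, are a little off and sometimes report something else, mostly with a low value. They report only what shows in the picture. A call takes as long as a camera call.
- finder.boxes_of(camera, query): "location" ([column, row] in pixels, amid what is visible of it).
- finder.cut_out(camera, query): "mask" (420x560 bool, what is visible of it) and "location" ([column, row] in pixels, amid what is visible of it).
- finder.pinpoint(camera, query): "location" ([column, row] in pixels: a listed point, or the origin of a listed thing).
The state is a dict: "time_s": time; "qpos": joint angles; "joint_vel": joint speeds; "tau": joint torques, N m; "ee_pos": TCP position; "eef_rot": TCP orientation; "force": force on the tool from outside, world axes, zero at the start; "moment": the same for the moment, N m; "grip_width": finger opening in m; "grip_force": force on a finger pad.
Only numpy, scipy, OpenCV 4.12 (cv2) and the standard library are available. Lean on these libraries where they do the work, as an engineer would, in place of code of your own. Each camera call takes 0.05 s, during which the arm holds its last target. There are 200 camera calls.

## Task

I want to inspect the seals of the dropper seatpost clamped in the bench rig. Press the red release button right down, then grip the orange head of the post and pull it straight up, past the click of the first stop, to the second stop, where it goes no farther. It sinks back if let go, so finish while still gripping the head and holding the post still, fully drawn out at the second stop; leave the other things on the bench alone.

Things in the scene. Friction and masses are not known exactly. Their poses are not given: they have to be found in the camera images.
- rig: bolted-down rig, aluminium plate 70 x 220 x 12 mm, origin at the centre of its underside. Local (0, +70 mm): upright black seatpost tube, 41 mm across at its rubber seal, top 129 mm up, in a grey clamp block 60 x 56, 60 high. Local (0, -70 mm): red button on a black pillar, 40 across, 50 high. A dark cover 30 wide, 34 high joins them. It stands in one of two places, at many angles
- head: orange cube head of the inner post, 32 mm each way, the part to grip; sides parallel to the rig's x and y; slides straight up and down with the brass-coloured post (25 mm across), does not turn. Origin: centre of its underside, 155 mm above the bench when down, 265 mm at the second stop. When down, 26 mm of free height lies between it and the rubber seal
- head_center (a point): centre of the orange head (16 mm above its underside, 171 mm above the bench when the post is right down)
- post (a joint): how far the inner post is drawn out, m: 0 right down; 0.055 first stop, a spring click that takes about 5 N more to pass (let go higher up, the post sinks back to it); 0.110 second stop, the hard end. Post and head weigh about 0.37 kg (varies). While the button is up a latch lets the post rise only 2 to 3 mm
- button_top (a point): centre of the top face of the red button, a cap 28 mm in diameter; 64 mm above the bench when up, 56 mm when fully down (the pillar around it ends at 50 mm)
- button (a joint): how far the red button is pressed down, m: 0 up, 0.008 fully down. It moves straight down against about 4 N of friction, has no return spring and stays where it is pushed. Below 0.006 the post is locked, fully down it is free.
- hub_stand: wheel hub standing in a wooden block 110 x 110 mm, bolted down, 115 mm tall in all; not needed. It stands in the other of the two places.
- wrench: flat steel wrench, 170 mm long; loose, not needed, leave it alone
- spray_can: white and blue spray can, 56 mm diameter, 170 mm tall; loose, not needed, leave it alone
- grease_jar: jar with a green cap, 60 mm diameter, 60 mm tall; loose, not needed, leave it alone
- screwdriver: screwdriver with a red handle; loose, not needed, leave it alone
- chainring: dark steel ring lying flat, 124 mm across; loose, not needed, leave it alone
- mallet: hammer with a wooden handle, lying flat; loose, not needed, leave it alone
- parts_tray: open blue tray 130 x 100 x 35 mm; loose, not needed, leave it alone
- bearing: steel bearing ring, 38 mm across, lying in the blue tray; loose, not needed, leave it alone

How it is judged:
On the way, in this order (a step that is already met when the one before it is completed fails the run):
1. the red button is pressed fully down while the post is still down (value of joint button above 0.0068 m and value of joint post below 0.01 m), for 0.1 s.
2. the post is drawn out to the second stop with the head in the fingers (value of joint post above 0.104 m and contact force between head and the fingers above 3 N), for 0.2 s.
At the end, for the whole second after the job is handed in: the button is down (within about 1 mm of full travel); the post is at the second stop (drawn out more than 104 mm of 110) and still, held there by the fingers on the head (more than 3 N) and by nothing else (all of step 2 and velocity of joint post between -0.01 and 0.01 m/s and value of joint button above 0.0068 m and height (world z) of head above 0.258 m and contact force between head and wrench below 0.2 N and contact force between head and spray_can below 0.2 N and contact force between head and grease_jar below 0.2 N and contact force between head and screwdriver below 0.2 N and contact force between head and chainring below 0.2 N and contact force between head and mallet below 0.2 N and contact force between head and parts_tray below 0.2 N and contact force between head and bearing below 0.2 N); the arm keeps its last pose, push and grip.
It fails at once if one of the loose things on the bench is pushed more than 30 mm from its place (distance of any of wrench, spray_can, grease_jar, screwdriver, chainring, mallet, parts_tray, bearing from where it was at the start of the episode above 0.03 m).
It also fails if it takes over 40 s, if anything falls off the work surface, if the arm or the gripper's body presses on something with over 40 N, if the wrist force passes 120 N, or if a joint passes its speed limit or range.

## Working session

There is one attempt and no reset: what is moved stays moved. The work goes in short steps, Python scripts to look and compute and a tool call to move; the robot and the scene stay as the last step left them, time stands still between calls to the robot, and variables do not carry over. Pictures are saved under pics/ and viewed, at most 10 in all, crops included, and the job is handed in when it is done.

Besides the shell and the picture viewer there is one more tool, called after "Call:" as name(argument=value, ...) on one line, values as JSON. carry_out: Moves the arm, as the interface text tells. Its arguments: {"type":"object","properties":{"motion":{"type":"array","items":{"type":"array"}},"hand":{"type":"number"},"force":{"type":"number"}},"required":["motion"]}

```bash
mkdir -p pics
cat > h.py <<'E'
from station import ctrl, camera, camera_info, finder
import numpy as np, cv2
from scipy.spatial.transform import Rotation as R
def rot(i):
    a=np.array(i["attitude"],float)
    if a.shape==(3,3): return a
    return R.from_euler('xyz',a).as_matrix() if a.size==3 else R.from_quat(a).as_matrix()
def ray(i,px):
    d=rot(i)@np.linalg.inv(np.array(i["camera_matrix"]))@np.array([px[0],px[1],1.0]); return np.array(i["origin"]),d
def at_z(i,px,z):
    o,d=ray(i,px); return o+d*(z-o[2])/d[2]
def cloud(i,depth):
    v,u=np.mgrid[:depth.shape[0],:depth.shape[1]]
    p=np.stack([u,v,np.ones_like(u)],-1)@np.linalg.inv(np.array(i["camera_matrix"])).T*depth[...,None]
    return p@rot(i).T+np.array(i["origin"])
E
python3 - <<'E'
from h import *
np.set_printoptions(precision=4,suppress=True)
o=ctrl.get_obs(); print(o["ee_pos"],o["eef_rot"],o["force"],o["grip_width"])
for n in ("top","side"):
    i=camera_info(n); print(n,i)
    im,d=camera(n); cv2.imwrite(f"pics/{n}0.png",im); P=cloud(i,d)
    for q,z in (("head_center",.171),("button_top",.064)):
        for r in finder.pinpoint(n,q)[:2]: print(q,r["conf"],r["location"],at_z(i,r["location"],z))
    for q in ("head","button"):
        for r in finder.cut_out(n,q)[:1]:
            m=r["mask"]&(d>0); p=P[m]; print(q,r["conf"],r["location"],m.sum(),np.median(p,0),p.min(0),p.max(0))
    r=finder.pinpoint(n,"rig")[:1]; print("rig",[(x["conf"],at_z(i,x["location"],0)) for x in r])
E
```

```text
[0.2483 0.4904 0.1838] [-3.1404 -0.0001  2.6729] [ 0.1697  0.2185 -0.4698] 0.0940715675081429
top {'camera_matrix': array([[390.4815,   0.    , 282.4161],
       [  0.    , 390.4815, 208.3646],
       [  0.    ,   0.    ,   1.    ]]), 'origin': array([ 0.3423, -0.0116,  1.2368]), 'attitude': array([-2.9403, -0.0024, -1.5003])}
head_center 0.65 [333.8, 224.9] [ 0.523  -0.1436  0.171 ]
button_top 0.49 [379.3, 226.4] [ 0.5463 -0.295   0.064 ]
head 0.71 [434.1, 232.2] 834 [ 0.5486 -0.4759  0.0235] [ 0.3887 -0.5345 -0.0068] [ 0.6525 -0.45    0.0319]
button 0.47 [373.8, 223.0] 46 [ 0.5466 -0.2826  0.063 ] [ 0.5371 -0.2941  0.0564] [ 0.5563 -0.2728  0.071 ]
rig [(0.8, array([ 0.5229, -0.2197,  0.    ]))]
side {'camera_matrix': array([[434.9172,   0.    , 283.9375],
       [  0.    , 434.9172, 208.0988],
       [  0.    ,   0.    ,   1.    ]]), 'origin': array([0.2206, 1.2468, 0.9199]), 'attitude': array([-2.1191,  0.0168, -2.8588])}
head_center 0.58 [314.1, 179.5] [ 0.5236 -0.1499  0.171 ]
button 0.42 [226.6, 332.6] 1747 [0.6132 0.486  0.0102] [ 0.5398  0.4068 -0.0053] [0.6966 0.5501 0.0383]
rig [(0.65, array([ 0.5313, -0.2262,  0.    ]))]
```

View pics/top0.png

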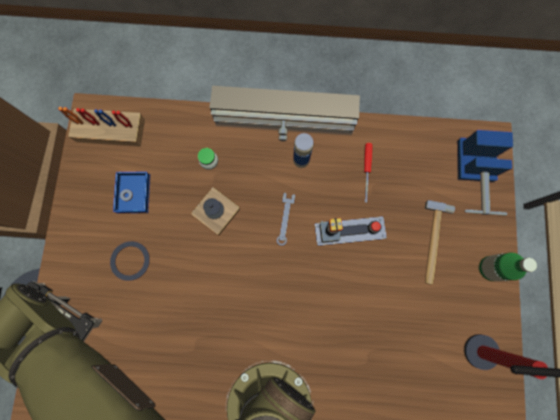

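View pics/side0.png

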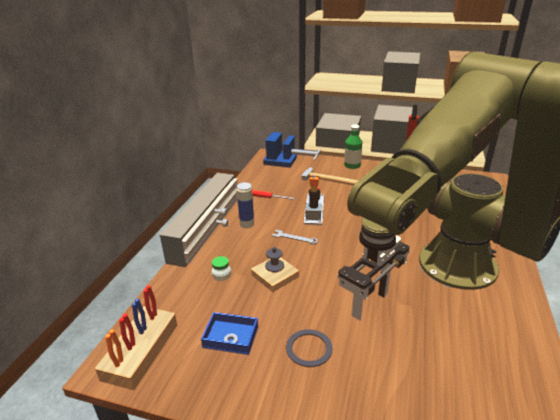

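The top view shows the rig at about (350,231), with the orange head at (335,225) and the red button at (375,227). The hub stand is at (215,210), and the can and screwdriver are behind the rig. I'll refine the head, button and plate positions by colour.

Run:
```python
from h import *
np.set_printoptions(precision=4,suppress=True)
for n,(u0,u1,v0,v1) in (("top",(310,392,212,248)),("side",(296,332,170,226))):
    i=camera_info(n); im,d=camera(n); P=cloud(i,d)
    hsv=cv2.cvtColor(im,cv2.COLOR_BGR2HSV); roi=np.zeros(d.shape,bool); roi[v0:v1,u0:u1]=1
    H,S,V=[hsv[...,k].astype(int) for k in range(3)]
    for nm,m in (("org",(H>=8)&(H<25)&(S>130)&(P[...,2]>.14)),("orgtop",(P[...,2]>.178)),("red",((H<8)|(H>172))&(S>140)&(P[...,2]>.045)&(P[...,2]<.08))):
        m&=roi&(d>0); p=P[m]
        if len(p): print(n,nm,len(p),p.mean(0),p.min(0),p.max(0),np.argwhere(m).mean(0)[::-1])
    m=roi&(d>0)&(P[...,2]>.006)&(P[...,2]<.2)
    c=cv2.connectedComponents(m.astype(np.uint8))
    p=P[m]; print("rig",len(p),cv2.minAreaRect((p[:,:2]*1000).astype(np.float32)))
    cv2.imwrite(f"pics/{n}1.png",cv2.resize(im[v0-6:v1+6,u0-6:u1+6],None,fx=8,fy=8,interpolation=cv2.INTER_NEAREST)[:600,:800])
```

```text
top org 72 [ 0.5203 -0.1441  0.1835] [ 0.5059 -0.1645  0.1654] [ 0.5408 -0.1297  0.1917] [334.5556 225.1667]
top orgtop 143 [ 0.5228 -0.1464  0.1872] [ 0.5062 -0.1645  0.1787] [ 0.5408 -0.1307  0.1945] [335.5804 224.0909]
top red 66 [ 0.5473 -0.2827  0.062 ] [ 0.5343 -0.2948  0.0485] [ 0.5609 -0.2718  0.0675] [375.0909 225.8939]
rig 1579 ((534.30126953125, -224.7615203857422), (97.90255737304688, 241.91656494140625), 6.187320709228516)
side org 113 [ 0.5237 -0.1325  0.1694] [ 0.5069 -0.1565  0.1401] [ 0.5417 -0.1231  0.1888] [312.9912 182.0177]
side orgtop 49 [ 0.5252 -0.1375  0.1847] [ 0.5086 -0.1565  0.1781] [ 0.5417 -0.1245  0.1894] [312.9796 177.6531]
rig 852 ((543.8821411132812, -320.3306884765625), (134.02334594726562, 443.6528015136719), 15.501919746398926)
```

View pics/top1.png

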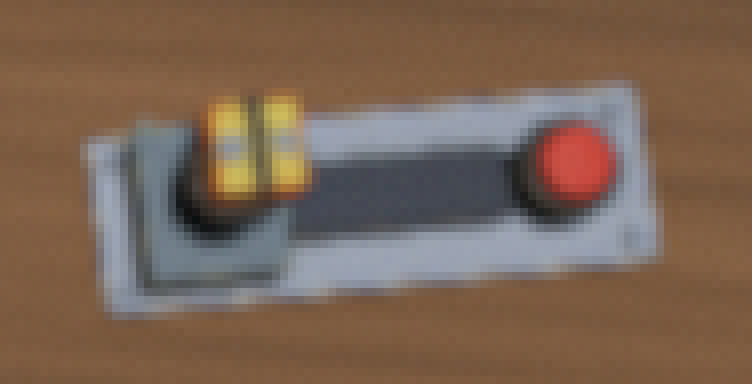

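The crop shows the head at left, the button at right and the plate edges about 6° off the rows. That gives a rig yaw of about 10°, a button at (0.5465,-0.284) and a head at (0.523,-0.1475). For the grip along rig x, tool yaw is about 100°. I'll travel with the fingers shut.

Call:
carry_out(motion=[[[0,0,-0.25],0],[[0,0,-0.45],0],[[-0.2,-0.18,-0.45],0],[[-0.4,-0.36,-0.45],0],[[-0.6,-0.54,-0.45],0],[[-0.8,-0.72,-0.45],0],[[-1,-0.9,-0.45],0],[[-1,-0.9,-0.45],0]], hand=1)

```text
time_s: 1.5
ee_pos: [0.3464, 0.2368, 0.2747]
eef_rot: [3.141, 0.001, 2.67]
force: [-0.6, 0.2, -0.7]
grip_width: 0.0337
grip_force: 0.0
```

Call:
carry_out(motion=[[[-0.2,-0.18,0],0],[[-0.4,-0.36,0],0],[[-0.6,-0.54,0],0],[[-0.8,-0.72,0],0],[[-1,-0.9,0],0],[[-1,-0.9,0],0]])

```text
time_s: 2.1
ee_pos: [0.4433, -0.0146, 0.2742]
eef_rot: [-3.141, 0.0, 2.67]
force: [0.6, 0.8, -0.2]
grip_width: 0.0006
grip_force: 0.0
```

Call:
carry_out(motion=[[[-0.2,-0.18,0],0],[[-0.4,-0.36,0],0],[[-0.6,-0.54,0],0],[[-0.8,-0.72,0],0],[[-1,-0.9,0],0],[[-1,-0.9,0],0]])

```text
time_s: 2.7
ee_pos: [0.5401, -0.2658, 0.2732]
eef_rot: [-3.141, -0.001, 2.67]
force: [-0.4, 0.4, 0.4]
grip_width: 0.0004
grip_force: 0.0
```

Call:
carry_out(motion=[[[-0.08,-0.075,0],0.022],[[-0.08,-0.075,0],0.044],[[-0.08,-0.075,0],0.066],[[-0.08,-0.075,0],0.088],[[-0.08,-0.075,0],0.11],[[-0.08,-0.075,0],0.132],[[-0.08,-0.075,0],0.147],[[-0.08,-0.075,0],0.147]])

```text
time_s: 3.5
ee_pos: [0.5473, -0.2828, 0.2743]
eef_rot: [-3.141, -0.0, 1.748]
force: [-0.7, 0.3, -0.2]
grip_width: 0.0009
grip_force: 0.0
```

Run:
```python
from h import *
np.set_printoptions(precision=4,suppress=True)
i=camera_info("wrist"); im,d=camera("wrist"); P=cloud(i,d); cv2.imwrite("pics/w0.png",im)
for q,z in (("head_center",.171),("button_top",.064),("rig",0)):
    for r in finder.pinpoint("wrist",q)[:1]: print(q,r["conf"],r["location"],at_z(i,r["location"],z))
hsv=cv2.cvtColor(im,cv2.COLOR_BGR2HSV); H,S,V=[hsv[...,k].astype(int) for k in range(3)]
m=((H<8)|(H>172))&(S>140)&(abs(P[...,2]-.064)<.004)&(abs(P[...,1]+.284)<.03)&(abs(P[...,0]-.546)<.03); print("red",m.sum(),cv2.minEnclosingCircle((P[m][:,:2]*1000).astype(np.float32)),P[m].mean(0))
m=(abs(P[...,2]-.187)<.004)&(abs(P[...,1]+.147)<.04)&(abs(P[...,0]-.523)<.04)
if m.sum()>5:print("head",m.sum(),cv2.minAreaRect((P[m][:,:2]*1000).astype(np.float32)),P[m].mean(0))
```

```text
head_center 0.69 [288.7, 35.5] [ 0.5251 -0.1458  0.171 ]
button_top 0.58 [288.3, 189.8] [ 0.5506 -0.2852  0.064 ]
rig 0.84 [282.6, 122.6] [ 0.5305 -0.2122  0.    ]
red 425 ((547.9589233398438, -283.7239685058594), 13.874249458312988) [ 0.5476 -0.2835  0.0637]
head 2058 ((523.4049682617188, -146.42828369140625), (32.88459014892578, 31.811975479125977), 9.629273414611816) [ 0.5235 -0.1467  0.1878]
```

View pics/w0.png

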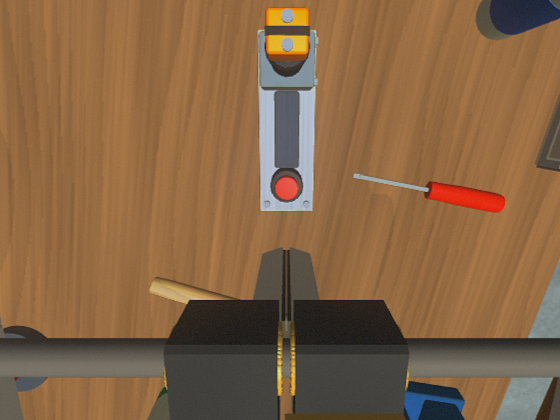

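The wrist view is aligned with the rig: button at (287,187), head at (288,32), screwdriver off to the right. Before descending I'll check that the camera housing clears the head.

Run:
```python
from h import *
i=camera_info("wrist"); o=ctrl.get_obs(); r=R.from_euler('xyz',o["eef_rot"]).as_matrix()
print(i["origin"], r.T@(np.array(i["origin"])-o["ee_pos"]), rot(i)[:,2])
```

```text
[ 0.5335863  -0.2088914   0.47509792] [ 7.51659729e-02 -1.94219958e-04 -2.00787138e-01] [ 0.04660823 -0.25179669 -0.96665718]
```

Call:
carry_out(motion=[[[-0.005,0.003,0.2],0],[[-0.005,0.003,0.4],0],[[-0.005,0.003,0.6],0],[[-0.005,0.003,0.8],0],[[-0.005,0.003,0.92],0],[[-0.005,0.003,0.98],0],[[-0.005,0.003,0.98],0]])

```text
time_s: 4.4
ee_pos: [0.5476, -0.2834, 0.0773]
eef_rot: [-3.14, -0.001, 1.75]
force: [0.5, -0.2, 0.6]
grip_width: 0.0006
grip_force: 0.0
```

Call:
carry_out(motion=[[[0,0,0.025],0],[[0,0,0.05],0],[[0,0,0.06],0],[[0,0,0.07],0],[[0,0,0.08],0],[[0,0,0.09],0],[[0,0,0.1],0],[[0,0,0.105],0],[[0,0,0.11],0],[[0,0,0.11],0],[[0,0,0.11],0]])

```text
time_s: 5.5
ee_pos: [0.5481, -0.2837, 0.0564]
eef_rot: [3.142, 0.0, 1.749]
force: [0.3, 0.6, 1.0]
grip_width: 0.0003
grip_force: 0.0
```

Call:
carry_out(motion=[[[0,0,0.005],0],[[0,0,0.008],0],[[0,0,0.01],0],[[0,0,0.01],0],[[0,0,0.01],0]])

```text
time_s: 6.0
ee_pos: [0.548, -0.2837, 0.0543]
eef_rot: [-3.142, 0.0, 1.749]
force: [0.5, -0.1, 0.1]
grip_width: 0.0008
grip_force: 0.0
```

Call:
carry_out(motion=[[[0,0,0.005],0],[[0,0,0.01],0],[[0,0,0.01],0],[[0,0,0.01],0]])

```text
time_s: 6.4
ee_pos: [0.548, -0.2837, 0.0523]
eef_rot: [-3.142, -0.0, 1.749]
force: [0.1, 0.4, 0.5]
grip_width: 0.0006
grip_force: 0.0
```

Run:
```python
from h import *
im,d=camera("wrist"); cv2.imwrite("pics/w1.png",im)
o=ctrl.get_obs(); print(o["force"],o["moment"],o["ee_pos"])
```

```text
[0.61706875 0.29590212 0.44139804] [-0.02035344  0.04453191  0.01164457] [ 0.54805182 -0.283666    0.05232898]
```

View pics/w1.png

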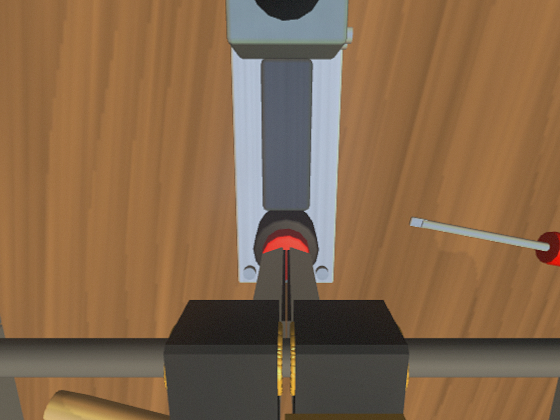

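The fingertips sit over the red cap at (287,245), but there's no contact force yet. I'll keep going down in small steps until it rises.

Call:
carry_out(motion=[[[0,0,0.005],0],[[0,0,0.01],0],[[0,0,0.01],0]])

```text
time_s: 6.75
ee_pos: [0.548, -0.2836, 0.0501]
eef_rot: [-3.141, -0.0, 1.749]
force: [0.2, 0.3, 0.6]
grip_width: 0.0005
grip_force: 0.0
```

Run:
```python
from h import *
np.set_printoptions(precision=4,suppress=True)
i=camera_info("wrist"); im,d=camera("wrist"); P=cloud(i,d)
hsv=cv2.cvtColor(im,cv2.COLOR_BGR2HSV); H,S,V=[hsv[...,k].astype(int) for k in range(3)]
m=((H<8)|(H>172))&(S>140)&(abs(P[...,1]+.284)<.03)&(abs(P[...,0]-.546)<.03); print("red",m.sum(),np.percentile(P[m],[10,50,90],axis=0))
v=245;print([ (v,P[v,287].round(4)) for v in range(214,300,6)])
```

```text
red 662 [[ 0.5381 -0.2776  0.057 ]
 [ 0.5464 -0.2745  0.0634]
 [ 0.5553 -0.271   0.0813]]
[(214, array([ 0.5451, -0.2643,  0.0378])), (220, array([ 0.5451, -0.2645,  0.0506])), (226, array([ 0.5458, -0.2681,  0.0505])), (232, array([ 0.5461, -0.2699,  0.0565])), (238, array([ 0.5463, -0.2712,  0.0633])), (244, array([ 0.547 , -0.275 ,  0.0624])), (250, array([ 0.5468, -0.2746,  0.073 ])), (256, array([ 0.5469, -0.2748,  0.081 ])), (262, array([ 0.5468, -0.2748,  0.089 ])), (268, array([ 0.5468, -0.2748,  0.0963])), (274, array([ 0.5468, -0.275 ,  0.1026])), (280, array([ 0.5468, -0.2749,  0.1091])), (286, array([ 0.5467, -0.2747,  0.1154])), (292, array([ 0.5467, -0.275 ,  0.1201])), (298, array([ 0.5468, -0.2752,  0.1246]))]
```

The red cap still reads z≈0.063, so it's up. The shut fingertips evidently end higher than the reported TCP, so I'll continue down watching the force.

Call:
carry_out(motion=[[[0,0,0.005],0],[[0,0,0.01],0],[[0,0,0.015],0],[[0,0,0.015],0]])

```text
time_s: 7.2
ee_pos: [0.5479, -0.2836, 0.0471]
eef_rot: [-3.141, -0.0, 1.749]
force: [-0.5, 0.6, -0.9]
grip_width: 0.0005
grip_force: 0.0
```

Call:
carry_out(motion=[[[0,0,0.005],0],[[0,0,0.01],0],[[0,0,0.015],0],[[0,0,0.015],0]])

```text
time_s: 7.6
ee_pos: [0.548, -0.2836, 0.0442]
eef_rot: [-3.141, -0.0, 1.749]
force: [0.4, -0.0, -0.1]
grip_width: 0.0006
grip_force: 0.0
```

Run:
```python
from h import *
np.set_printoptions(precision=4,suppress=True)
i=camera_info("side"); im,d=camera("side"); P=cloud(i,d)
u,v=314,210
cv2.imwrite("pics/s2.png",cv2.resize(im[150:230,270:370],None,fx=7,fy=7,interpolation=cv2.INTER_CUBIC))
i=camera_info("wrist"); im,d=camera("wrist"); P=cloud(i,d)
print([ (v,P[v,287].round(4)) for v in range(214,262,4)], ctrl.get_obs()["force"])
```

```text
[(214, array([ 0.5452, -0.2643,  0.0319])), (218, array([ 0.5452, -0.2645,  0.0406])), (222, array([ 0.5451, -0.2646,  0.049 ])), (226, array([ 0.5455, -0.2664,  0.0507])), (230, array([ 0.5459, -0.2686,  0.0512])), (234, array([ 0.5461, -0.2701,  0.0537])), (238, array([ 0.5461, -0.2702,  0.0606])), (242, array([ 0.5463, -0.2714,  0.0636])), (246, array([ 0.5467, -0.2736,  0.0637])), (250, array([ 0.5469, -0.2748,  0.0667])), (254, array([ 0.5469, -0.275 ,  0.0719])), (258, array([ 0.547 , -0.2751,  0.0771]))] [ 0.204  -0.1074 -0.2014]
```

View pics/s2.png

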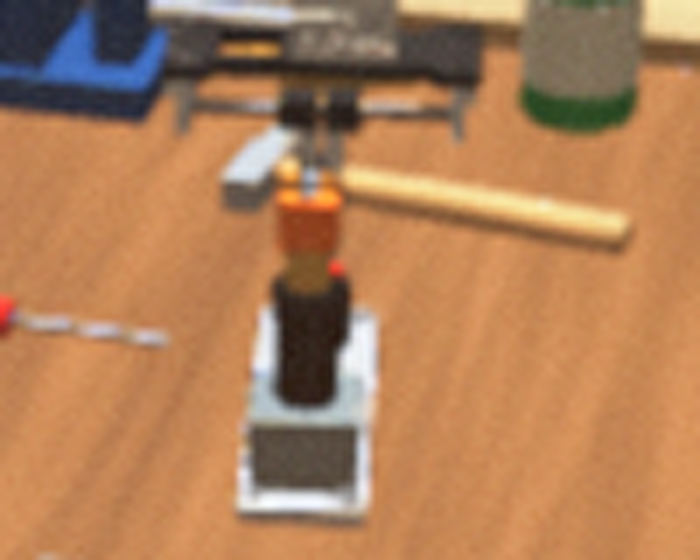

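Run:
```python
from h import *
i=camera_info("wrist"); o=ctrl.get_obs(); r=R.from_euler('xyz',o["eef_rot"]).as_matrix()
for z in (0,-.01,-.015,-.02,-.025,-.03):
    w=np.array(o["ee_pos"])+r@np.array([.0087,0,z]); c=rot(i).T@(w-i["origin"]); p=np.array(i["camera_matrix"])@c; print(z,w[2],p[:2]/p[2])
im,d=camera("wrist"); P=cloud(i,d)
cv2.imwrite("pics/w2.png",cv2.resize(im[205:305,232:342],None,fx=6,fy=6,interpolation=cv2.INTER_NEAREST))
for u in (270,278,296,304): print(u,[ (v,P[v,u].round(4)[1:].tolist()) for v in range(240,262,3)])
```

```text
0 0.04431246148361204 [285.96165641 237.04305428]
-0.01 0.05431246143400184 [285.98037555 242.64033345]
-0.015 0.05931246140919674 [285.99042538 245.64537186]
-0.02 0.06431246138439164 [286.00098178 248.80188103]
-0.025 0.06931246135958655 [286.01208404 252.12160952]
-0.03 0.07431246133478145 [286.02377563 255.61755314]
270 [(240, [-0.2745, 0.0562]), (243, [-0.2747, 0.0604]), (246, [-0.2757, 0.0624]), (249, [-0.2772, 0.063]), (252, [-0.275, 0.0733]), (255, [-0.2751, 0.0772]), (258, [-0.2749, 0.0817]), (261, [-0.2752, 0.0846])]
278 [(240, [-0.2716, 0.0624]), (243, [-0.2731, 0.063]), (246, [-0.2744, 0.064]), (249, [-0.2741, 0.0694]), (252, [-0.2742, 0.0735]), (255, [-0.2745, 0.0768]), (258, [-0.2741, 0.0819]), (261, [-0.274, 0.086])]
296 [(240, [-0.2711, 0.0589]), (243, [-0.2715, 0.0626]), (246, [-0.2733, 0.0623]), (249, [-0.2724, 0.0695]), (252, [-0.2726, 0.0734]), (255, [-0.2726, 0.0776]), (258, [-0.2732, 0.0802]), (261, [-0.2726, 0.0856])]
304 [(240, [-0.273, 0.0504]), (243, [-0.2738, 0.0536]), (246, [-0.2733, 0.0601]), (249, [-0.2741, 0.0625]), (252, [-0.272, 0.0731]), (255, [-0.2719, 0.0776]), (258, [-0.2721, 0.0814]), (261, [-0.2726, 0.084])]
```

View pics/w2.png

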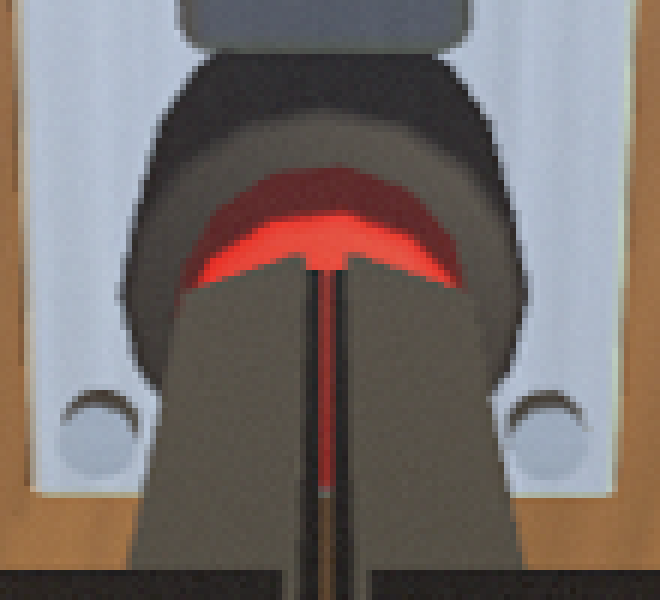

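The fingertips show at row 248, which puts them about 20 mm behind the reported TCP. They're only now reaching the cap, so I'll press on with force checks.

Call:
carry_out(motion=[[[0,0,0.005],0],[[0,0,0.01],0],[[0,0,0.015],0],[[0,0,0.02],0],[[0,0,0.02],0]])

```text
time_s: 8.25
ee_pos: [0.5481, -0.2837, 0.0404]
eef_rot: [3.142, 0.0, 1.749]
force: [-0.9, 1.0, 2.4]
grip_width: 0.0008
grip_force: 1.2
```

Contact has begun at TCP z≈0.0404–0.043. Next is about 6 mm more.

Call:
carry_out(motion=[[[0,0,0.01],0],[[0,0,0.02],0],[[0,0,0.025],0],[[0,0,0.03],0],[[0,0,0.03],0]])

```text
time_s: 8.75
ee_pos: [0.5481, -0.2838, 0.0351]
eef_rot: [3.141, 0.0, 1.749]
force: [-4.9, 2.2, 10.9]
grip_width: 0.0002
grip_force: 5.7
```

Call:
carry_out(motion=[[[0,0,0.005],0],[[0,0,0.008],0],[[0,0,0.01],0],[[0,0,0.01],0]])

```text
time_s: 9.15
ee_pos: [0.5483, -0.2838, 0.0349]
eef_rot: [3.141, 0.001, 1.749]
force: [-11.5, 6.1, 28.2]
grip_width: 0.0003
grip_force: 14.4
```

The hard stop was felt at 28 N, so the button is fully down. I'll rise, open, and move over the head.

Call:
carry_out(motion=[[[0,0,-0.1],0],[[0,0,-0.3],0],[[0,0,-0.5],0],[[0,0,-0.7],0],[[0,0,-0.9],0],[[0,0,-1],0],[[0,0,-1],0]], hand=-1)

```text
time_s: 9.85
ee_pos: [0.5489, -0.2841, 0.2352]
eef_rot: [3.138, 0.003, 1.749]
force: [0.0, -0.2, -0.2]
grip_width: 0.0527
grip_force: 0.0
```

Call:
carry_out(motion=[[[0.2,0,-0.05],0],[[0.4,0,-0.1],0],[[0.6,0,-0.1],0],[[0.695,0,-0.1],0],[[0.695,0,-0.1],0],[[0.695,0,-0.1],0]])

```text
time_s: 10.45
ee_pos: [0.5234, -0.1474, 0.2515]
eef_rot: [-3.141, -0.0, 1.749]
force: [0.1, -0.9, -0.6]
grip_width: 0.0933
grip_force: 0.0
```

Run:
```python
from h import *
np.set_printoptions(precision=4,suppress=True)
o=ctrl.get_obs(); i=camera_info("wrist"); im,d=camera("wrist"); P=cloud(i,d); cv2.imwrite("pics/w3.png",im)
r=R.from_euler('xyz',o["eef_rot"]).as_matrix(); print(o["ee_pos"],o["eef_rot"],o["grip_width"])
m=(abs(P[...,2]-.187)<.004)&(abs(P[...,1]+.147)<.04)&(abs(P[...,0]-.523)<.04)
if m.sum()>5:print("head",m.sum(),cv2.minAreaRect((P[m][:,:2]*1000).astype(np.float32)),P[m].mean(0))
T=(P-np.array(o["ee_pos"]))@r
m=(abs(T[...,2]+.03)<.04)&(abs(T[...,0])<.03)&(abs(T[...,1])<.08)&(d>0)
for s in (-1,1):
    q=T[m&(s*T[...,1]>.035)]; print(len(q), q.min(0) if len(q) else 0,q.max(0) if len(q) else 0, np.percentile(q[:,2],[50,90,98]) if len(q) else 0)
i=camera_info("top"); im,d=camera("top"); P=cloud(i,d); p=P[205:250,360:392].reshape(-1,3)
hsv=cv2.cvtColor(im,cv2.COLOR_BGR2HSV)
```

```text
[ 0.5234 -0.1474  0.2515] [-3.1406 -0.0003  1.7494] 0.09328349115656248
head 1637 ((523.144775390625, -145.5689697265625), (32.287906646728516, 31.616928100585938), 10.353903770446777) [ 0.523  -0.1449  0.1878]
2123 [-0.0078 -0.0594 -0.07  ] [ 0.0112 -0.0466 -0.0209] [-0.0513 -0.0301 -0.0236]
2125 [-0.0077  0.046  -0.0699] [ 0.011   0.0589 -0.0211] [-0.0514 -0.0299 -0.0237]
```

View pics/w3.png

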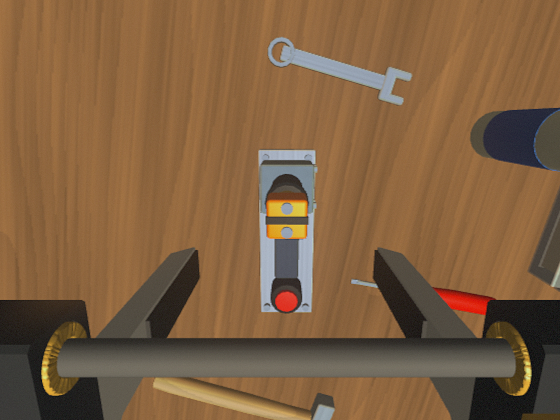

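The open fingertips also measure 21 mm behind the reported TCP, and they straddle the head, which is centred at column 287. The button at (286,300) is down. I'll descend so the true tips are at about 0.154, then grip.

Call:
carry_out(motion=[[[0.005,0,0.15],0],[[0.005,0,0.3],0],[[0.005,0,0.45],0],[[0.005,0,0.55],0],[[0.005,0,0.59],0],[[0.005,0,0.59],0]])

```text
time_s: 11.15
ee_pos: [0.5229, -0.1465, 0.1335]
eef_rot: [-3.14, -0.001, 1.748]
force: [0.4, 0.7, 0.1]
grip_width: 0.0939
grip_force: 0.0
```

Call:
carry_out(motion=[[[0,0,0],0],[[0,0,0],0],[[0,0,0],0],[[0,0,0],0],[[0,0,0],0],[[0,0,0],0],[[0,0,0],0],[[0,0,0],0],[[0,0,0],0],[[0,0,0],0]], hand=1, force=40)

```text
time_s: 12.15
ee_pos: [0.5236, -0.1458, 0.1344]
eef_rot: [3.141, 0.0, 1.749]
force: [5.8, -0.3, -3.0]
grip_width: 0.0316
grip_force: 40.0
```

Call:
carry_out(motion=[[[0,0,-0.03],0],[[0,0,-0.06],0],[[0,0,-0.09],0],[[0,0,-0.12],0],[[0,0,-0.15],0],[[0,0,-0.15],0]])

```text
time_s: 12.75
ee_pos: [0.5236, -0.1458, 0.1647]
eef_rot: [3.141, 0.0, 1.749]
force: [6.9, 1.2, -4.4]
grip_width: 0.032
grip_force: 40.0
```

Call:
carry_out(motion=[[[0,0,-0.05],0],[[0,0,-0.1],0],[[0,0,-0.15],0],[[0,0,-0.2],0],[[0,0,-0.25],0],[[0,0,-0.3],0],[[0,0,-0.35],0],[[0,0,-0.35],0]])

```text
time_s: 13.55
ee_pos: [0.5236, -0.1458, 0.2348]
eef_rot: [3.14, 0.0, 1.749]
force: [6.6, 0.5, -4.3]
grip_width: 0.0319
grip_force: 40.0
```

Call:
carry_out(motion=[[[0,0,-0.015],0],[[0,0,-0.025],0],[[0,0,-0.035],0],[[0,0,-0.045],0],[[0,0,-0.045],0]])

```text
time_s: 14.05
ee_pos: [0.5236, -0.1458, 0.2427]
eef_rot: [3.141, -0.0, 1.749]
force: [7.0, 0.8, -4.1]
grip_width: 0.0313
grip_force: 40.0
```

Call:
carry_out(motion=[[[0,0,-0.005],0],[[0,0,-0.01],0],[[0,0,-0.012],0],[[0,0,-0.012],0],[[0,0,-0.012],0]])

```text
time_s: 14.55
ee_pos: [0.5235, -0.1458, 0.2444]
eef_rot: [-3.142, -0.0, 1.749]
force: [9.2, 1.6, -8.2]
grip_width: 0.032
grip_force: 40.0
```

Run:
```python
from h import *
np.set_printoptions(precision=4,suppress=True)
o=ctrl.get_obs(); print(o["ee_pos"],o["force"],o["grip_force"])
i=camera_info("wrist"); im,d=camera("wrist"); P=cloud(i,d); cv2.imwrite("pics/w4.png",im)
hsv=cv2.cvtColor(im,cv2.COLOR_BGR2HSV); H,S,V=[hsv[...,k].astype(int) for k in range(3)]
m=(H>=8)&(H<30)&(S>150)&(P[...,2]>.2)&(abs(P[...,0]-.523)<.03)&(abs(P[...,1]+.146)<.03); print("head top z",m.sum(),np.percentile(P[m],[10,50,95],axis=0))
m=((H<8)|(H>172))&(S>140)&(abs(P[...,1]+.284)<.03)&(abs(P[...,0]-.546)<.03)
print("red",m.sum(),np.median(P[m],0) if m.any() else 0)
```

```text
[ 0.5235 -0.1458  0.2444] [ 9.1733  1.6498 -8.1871] 39.99657690525055
head top z 5818 [[ 0.5035 -0.1544  0.2741]
 [ 0.5222 -0.1325  0.2972]
 [ 0.5432 -0.1192  0.3879]]
red 0 0
```

View pics/w4.png

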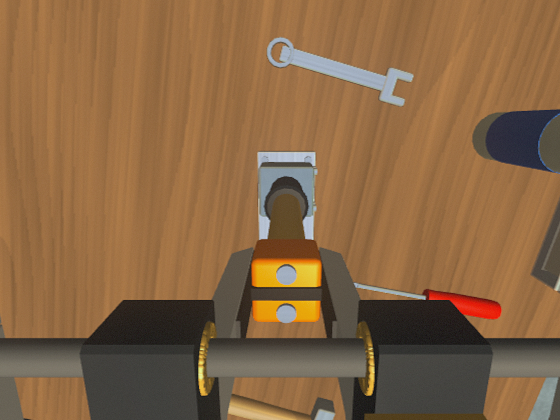

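The head is held between the fingers at (286,275) with the post drawn out. Its top is at z≈0.297, as expected for the second stop, and the pull force rose there. I'll hold briefly, then hand in.

Call:
carry_out(motion=[[[0,0,-0.003],0],[[0,0,-0.003],0],[[0,0,-0.003],0],[[0,0,-0.003],0],[[0,0,-0.003],0]])

```text
time_s: 15.1
ee_pos: [0.5235, -0.1458, 0.2444]
eef_rot: [-3.141, -0.001, 1.749]
force: [10.3, 0.1, -12.3]
grip_width: 0.0319
grip_force: 40.0
```

```bash
python3 -c "
from station import ctrl
o=ctrl.get_obs(); print(o['ee_pos'],o['force'],o['grip_force']); print(ctrl.hand_in())"
```

```text
[ 0.52349215 -0.14575935  0.24441332] [ 10.29923814   0.08977884 -12.28009828] 39.995407462120056
the job is handed in; nothing more can be done
None
```

I pressed the red button to its hard stop and drew the post straight up until it would go no farther (about 110 mm, at the second stop); the arm is still gripping the head there at 40 N, and I handed the job in at about 15 s, though no verdict came back.

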